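Set the drill jig: block against its stop, bush slide on its stop pin

ROBOT

A 7-joint arm with a two-finger parallel gripper is mounted at the origin on a cart in front of the work surface, level with it; the furniture and walls round the work are solid. World frame = base frame: x ahead of the robot, y to its left, z up, the work surface at z = 0. Lengths are in m, angles in rad, forces in N, time in s.
With the tool pointing down it reaches from about 0.4 to 0.9 m from the base axis. Payload 5.6 kg.
Tool frame: the origin (TCP) lies at the very end of the fingers, on their centre line; the grasp point (between the pads) lies 19 mm behind it; z points along the fingers, y is the line along which they close (so a half turn about z gives the same grasp; the last joint's range is limited). The gripper opens to 92 mm and grips with 3 to 60 N. Pads are 20 mm wide; open, the fingers measure 128 mm over their backs; the gripper's body (75 mm by 189 mm) begins 69 mm behind the grasp point.
Start: joints at [-1.246, 0.468, -0.012, 1.603, 0.006, 1.071, -0.056], TCP at [0.234, 0.607, 0.215] pointing down, gripper open.
Joint ranges: [-2.53, 2.53], [-0.31, 2.02], [-1.57, 1.55], [0.28, 2.44], [-1.29, 4.43], [0.15, 1.84], [-2.92, 2.92]. Speed limits (rad/s): [2.57, 2.57, 3.14, 3.14, 3.14, 3.14, 3.14].

INTERFACE

Orientations are given as a unit quaternion [x, y, z, w].
In Python, from cell import telemetry, read_camera, job, recognise, outline_of gives the robot as it stands. The module is installed in compiled form; this text tells all that it offers.
- The arm moves only by the tool servo_tool, never from a script. Its argument "plan" is a list of rows, each an object of numbers: "dx", "dy", "dz": the shift along the tool's x, y, z in mm; "rx", "ry", "rz": the turn, a rotation vector about the tool's x, y, z in units of 5 degrees (1.0 is 5 degrees); "grip": the opening, from 0 (shut) to 1 (fully open). A call has 1 to 12 rows; each row shifts and turns the commanded pose from where the row before left it, along the tool's axes as they then stand; what a row does not reach is not made up. A row lasts 1/8 s, in which the tool goes at most 62.5 mm and 10.7 degrees, less where a joint would pass 70% of its speed; a pose out of reach is approached as far as the arm can. A call is refused whole if a number of a shift passes 62.5 or a number of a turn 1, either way. A call with a gripper value outside its range is refused whole. The fingers move at their own pace and stop on an object; the grip force is fixed at half the most. Time passes only in rows, so rows that do not move let the fingers close. It gives the time, the measured TCP pose, the force, the opening and the grip force at its end, in the units of the state.
- telemetry.state(): the state, without advancing time (a new reading comes with each control period).
- read_camera(name): name is "scene" or "top" or "wrist"; returns a dict with "image" (420x560x3 uint8, red, green, blue), "depth" (420x560 float32, m along the optical axis (not along the pixel's ray), 0 where there is no reading), "fx", "fy", "cx", "cy" (pixels), "origin" and "rotation" of the camera in the world; the wrist camera has in their place "T_tool_cam" (4x4, takes a point from camera to tool coordinates, whose origin is the TCP and whose axes are the flange's). Camera axes: x right, y up, looking along -z (the intrinsics and any distortion apply to the point x, -y, -z); pixel columns grow to the right and rows downward; lengths in m; the calibration is good to about 2 mm. The wrist camera is an equidistant fisheye: a pixel r from the principal point sees the ray r / f radians off the axis. A picture is of the moment at which its call begins: read the wrist's pose just before it.
- job.finish_job(): hands the job in; it is judged then, once.
Trained networks look in a picture, given as the dict that the camera call returned (one of the last four; its "shot" number tells which), for a name from the list of things; names that differ only in an ending like _2 or _b are one class to them, and where a whole thing is asked for, a point or a joint stands for the part that bears it (a point fixed in the world has none). Each returns a list of dicts, best first, with "score" (0 to 1); they miss things now and then, are a little off and sometimes report something else, mostly with a low value. They report only what shows in the picture. A call takes as long as a camera call. They do not tell look-alikes from the thing itself.
- recognise(picture, target): "xyz" ([x, y, z] in m, in world coordinates, good to about 4 mm: the middle of the surface that is visible of it).
- outline_of(picture, target): "region" (420x560 bool, what is visible of it).
The state is a dict: "clock": time; "joint_positions": joint angles; "joint_velocities": joint speeds; "joint_efforts": joint torques, N m; "ee_pos": TCP position; "ee_rot": TCP orientation; "force": force on the tool from outside, world axes, zero at the start; "torque": the same for the moment, N m; "opening": finger opening in m; "finger_force": force on a finger pad.
Only numpy, scipy, OpenCV 4.12 (cv2) and the standard library are available. Lean on these libraries where they do the work, as an engineer would, in place of code of your own. Each camera call takes 0.05 s, during which the arm holds its last target. There are 200 camera calls.

TASK

Get the drill jig ready for drilling: first push the wooden block with your fingertips along its nest until it sits fully against the end stop. Then push the red pad of the sprung slide all the way in and let it go, so that it springs back and latches on its stop pin at the middle position, with the brass bush over the block. Do not lift the block, and leave the tape measure, the wooden wheel and the sanding block where they are.

Things in the scene. Friction and masses are not known exactly. Their poses are not given: they have to be found in the camera images.
- jig: Drill jig fixed to the bench: aluminium base plate 195 x 230 x 12 mm, blue slide guide (x -40 to 24, y +-35, up to z 79 mm), dark steel nest. Origin on the bench top; x = the way the slide is pushed in, y = the way the block is pushed home, z up. The plate spans x -77 to 118, y -160 to 70 mm. Place and yaw vary.
- nest_seat (a point): Where the block's origin lies when home: on the nest's floor (top of the base plate, 12 mm above the bench), jig x 70, y 0 mm. The nest is a straight channel along the jig's y, 49 mm wide, between fences 14 mm high above the plate (y -46 to 49 mm); its -y end is open.
- end_stop (a point): Centre of the face of the dark end stop that closes the +y end of the nest: at x 70, y 49 mm of the jig, z 27 mm. The stop is 65 mm wide and rises 26 mm above the plate.
- work_block: Loose drilled block of brown wood, 46 (x) x 98 (y) x 30 mm high, about 0.12 kg, lying in the nest lengthwise, 22 to 42 mm short of home (towards -y). Origin: centre of its underside; its free (-y) end is 49 mm from it. When home, its +y end touches the end stop. The slide's bar passes 4 mm above it.
- bush_slide (a joint): Travel of the sprung slide along jig +x, m: 0 = home (start), 0.045 = fully in, hard stop. Spring 3 N at home, 7 N fully in; a few N more while the pin rides the ramp (5 to 27 mm), and 2.5 N per 0.1 m/s. Let go beyond 0.031, it springs back by itself and rests on the pin at 0.028 (latched, middle); let go earlier, it returns to 0.
- push_pad (a point): Centre of the face (towards the jig's -x) of the red upright push pad at the near end of the slide; moves with the slide. At home at x -100, y 0, z 55 mm of the jig. The pad is 64 wide (y), 50 high (z 30 to 80 mm above the bench) and 10 mm thick (x). Push it along the jig's +x.
- bush (a point): Centre of the top rim of the brass drill bush (25 mm across, 9 mm high) on the slide's bar, z 65 mm. Moves with the slide; when latched it is over the middle of the nest, x 70, y 0 mm of the jig.
- stop_pin (a joint): Height by which the spring-loaded stop pin is raised, m: 0 = down (start and latched), up to 0.012; it works by itself as the slide passes.
- pin_head (a point): Top of the pin's brass head (18 mm across) on the blue bridge, 88 mm above the bench with the pin down.
- tape_measure: Yellow tape measure 62 x 90 x 33 mm, on the bench to the robot's left of the jig; a bystander. Origin: centre of its underside.
- wheel: Wooden toy wheel lying flat, 60 mm across, 15 mm high, on the bench on the jig's -y side, far; a bystander. Origin: centre of its underside.
- sanding_block: Pale wooden sanding block, 62 x 100 x 32 mm, on the bench on the jig's -y side, near; a bystander. Origin: centre of its underside.
Mind the look-alikes: they are no part of the job. What is shaped like the work_block but black is not meant.

How it is judged:
By the outcome, as a careful person would: the job done as asked, in the order asked, and still so for the second after the job is handed in, with the robot touching nothing.
It also fails if it takes over 51 s, if anything falls off the work surface, if the arm or the gripper's body presses on something with over 40 N, if the wrist force passes 120 N, or if a joint passes its speed limit or range.

## Working session

There is one attempt and no reset: what is moved stays moved. The work goes in short steps, Python scripts to look and compute and a tool call to move; the robot and the scene stay as the last step left them, time stands still between calls to the robot, and variables do not carry over. Pictures are saved under pics/ and viewed, at most 10 in all, crops included, and the job is handed in when it is done.

Besides the shell and the picture viewer there is one more tool, called after "Call:" as a command line: name --argument value ..., lists and objects as JSON in quotes. servo_tool: Moves the arm, as the interface text tells. Its arguments: {"type":"object","properties":{"plan":{"type":"array","items":{"type":"object","properties":{"dx":{"type":"number"},"dy":{"type":"number"},"dz":{"type":"number"},"rx":{"type":"number"},"ry":{"type":"number"},"rz":{"type":"number"},"grip":{"type":"number"}}}}},"required":["plan"]}

```bash
mkdir -p pics
cat > h.py <<'E'
import numpy as np, cv2
from cell import telemetry, read_camera, job, recognise, outline_of
def save(p,n): cv2.imwrite('pics/'+n+'.png', cv2.cvtColor(p['image'],cv2.COLOR_RGB2BGR))
def cloud(p):
    d=p['depth']; v,u=np.mgrid[:420,:560]
    c=np.stack([(u-p['cx'])/p['fx']*d,-(v-p['cy'])/p['fy']*d,-d],-1)
    return c@np.array(p['rotation']).T+np.array(p['origin'])
def pix(p,w):
    c=(np.array(w)-p['origin'])@np.array(p['rotation']); return p['cx']+p['fx']*c[0]/-c[2], p['cy']-p['fy']*c[1]/-c[2]
E
python3 - <<'E'
from h import *
for n in ['top','scene']:
    p=read_camera(n); save(p,n+'0'); C=cloud(p)
    np.savez(n+'0.npz',C=C,im=p['image'])
    for t in ['work_block','push_pad','bush','pin_head','jig','tape_measure','wheel','sanding_block']:
        for r in recognise(p,t)[:3]: print(n,t,round(r['score'],2),np.round(r['xyz'],3),np.round(pix(p,r['xyz'])))
s=telemetry.state(); print(s['clock'],s['ee_pos'],s['ee_rot'],s['force'])
E
```

```text
Traceback (most recent call last):
  File "h.py", line 7, in cloud
    return c@np.array(p['rotation']).T+np.array(p['origin'])
           ~^~~~~~~~~~~~~~~~~~~~~~~~~~
ValueError: matmul: Input operand 1 has a mismatch in its core dimension 0, with gufunc signature (n?,k),(k,m?)->(n?,m?) (size 4 is different from 3)
```

```bash
python3 -c "
import cv2,numpy as np
a=cv2.imread('pics/top0.png');b=cv2.imread('pics/scene0.png');print(a.shape)"
```

```text
(420, 560, 3)[ WARN:0@0.022] global loadsave.cpp:275 findDecoder imread_('pics/scene0.png'): can't open/read file: check file path/integrity
```

View pics/top0.png

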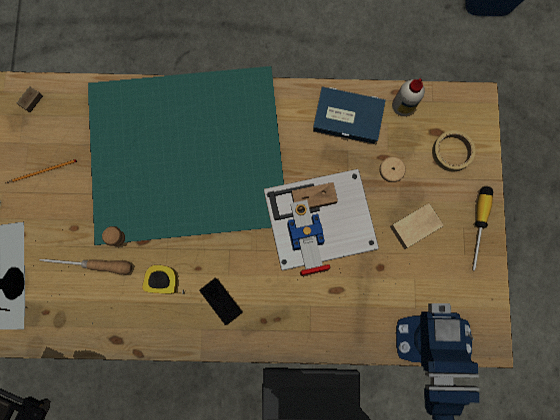

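The top view shows the jig at about (320,220). The brown drilled block lies in the nest at (320,195) and the red pad is at (315,270). The black look-alike is out on the bench at (220,300). Only the brown one in the nest fits the description. The script failed because the rotation is a quaternion, so I'll fix that.

```bash
sed -i "1a from scipy.spatial.transform import Rotation as R" h.py; sed -i "s/np.array(p\['rotation'\])/R.from_quat(p['rotation']).as_matrix()/" h.py
python3 - <<'E'
from h import *
for n in ['top','scene']:
    p=read_camera(n); save(p,n+'1'); C=cloud(p)
    np.savez(n+'1.npz',C=C,im=p['image'])
    for t in ['work_block','push_pad','bush','pin_head','jig','tape_measure','wheel','sanding_block']:
        for r in recognise(p,t)[:2]: print(n,t,round(r['score'],2),np.round(r['xyz'],3),np.round(pix(p,r['xyz'])))
    for t in ['push_pad','work_block','jig']:
        for i,o in enumerate(outline_of(p,t)[:2]):
            m=o['region']&(p['depth']>0); q=C[m]
            r=cv2.minAreaRect((q[:,:2]*1000).astype(np.float32)); print(n,t,'outline',round(o['score'],2),m.sum(),np.round(q.mean(0),3),np.round(np.percentile(q[:,2],[5,50,95]),3),np.round(r[0]),np.round(r[1]),round(r[2],1))
    if n=='top':
        a=cv2.cvtColor(p['image'][150:290,230:410],cv2.COLOR_RGB2BGR); cv2.imwrite('pics/topc.png',cv2.resize(a,None,fx=4.2,fy=4.2,interpolation=2))
s=telemetry.state(); print(s['clock'],s['ee_pos'],s['ee_rot'],s['force'],s['opening'])
E
```

```text
top work_block 0.9 [0.409 0.268 0.029] [219. 300.]
top work_block 0.73 [ 0.583 -0.17   0.03 ] [415. 226.]
top push_pad 0.61 [0.532 0.077 0.056] [307. 245.]
top bush 0.6 [0.534 0.078 0.056] [306. 244.]
top pin_head 0.44 [0.56  0.082 0.09 ] [306. 230.]
top jig 0.67 [0.534 0.08  0.054] [305. 244.]
top jig 0.56 [0.578 0.05  0.013] [318. 227.]
top tape_measure 0.74 [0.451 0.402 0.032] [160. 279.]
top tape_measure 0.41 [0.558 0.079 0.084] [307. 232.]
top wheel 0.92 [ 0.724 -0.125  0.009] [392. 168.]
top wheel 0.18 [0.559 0.083 0.091] [305. 230.]
top sanding_block 0.73 [ 0.585 -0.175  0.03 ] [417. 226.]
top push_pad outline 0.57 1100 [0.545 0.077 0.059] [0.051 0.057 0.08 ] [553.  79.] [163.  62.] 13.4
top work_block outline 0.85 824 [0.649 0.058 0.04 ] [0.026 0.042 0.046] [650.  61.] [52. 98.] 13.5
top work_block outline 0.58 976 [0.408 0.267 0.028] [0.01  0.03  0.034] [408. 270.] [103.  51.] 39.6
top jig outline 0.7 1277 [ 0.586 -0.174  0.031] [0.017 0.032 0.036] [ 590. -182.] [ 64. 115.] 32.8
top jig outline 0.69 7333 [0.587 0.044 0.025] [0.008 0.013 0.078] [592.  41.] [220. 233.] 13.5
sc
[... 485 characters left out ...]
035 0.056 0.079] [545.  94.] [168.  86.] 18.7
scene push_pad outline 0.46 6182 [0.572 0.027 0.027] [0.008 0.013 0.077] [595.  44.] [235. 239.] 14.1
scene work_block outline 0.97 903 [0.4   0.258 0.025] [0.006 0.028 0.031] [407. 266.] [102.  46.] 39.5
scene work_block outline 0.73 695 [0.647 0.044 0.037] [0.018 0.04  0.044] [668.  62.] [95. 93.] 13.6
scene jig outline 0.71 47 [0.558 0.078 0.086] [0.082 0.087 0.09 ] [559.  80.] [16. 14.] 73.0
scene jig outline 0.6 6092 [0.571 0.027 0.027] [0.008 0.013 0.077] [596.  42.] [233. 235.] 15.5
1.25 [0.23375136 0.60653406 0.21460399] [1.82902839e-01 9.83130993e-01 3.32977985e-05 2.53348482e-05] [-0.23313015  0.25244875 -0.58834425] 0.09186629391297811
```

View pics/topc.png

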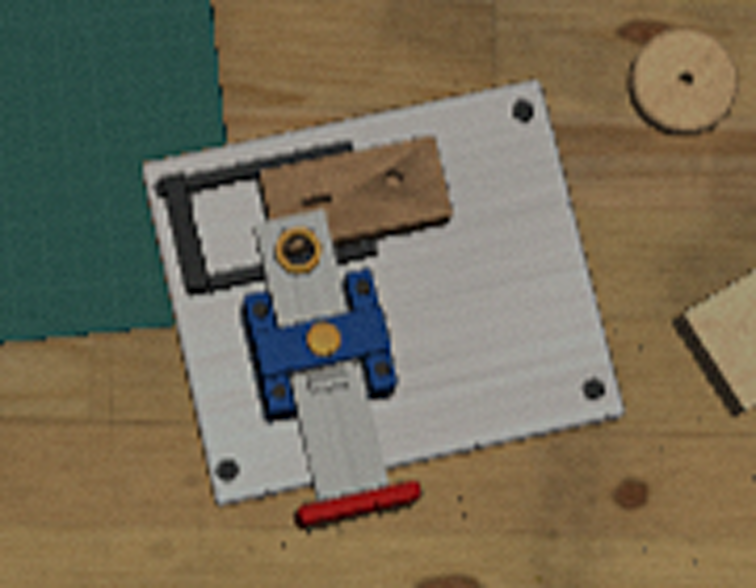

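View pics/scene1.png

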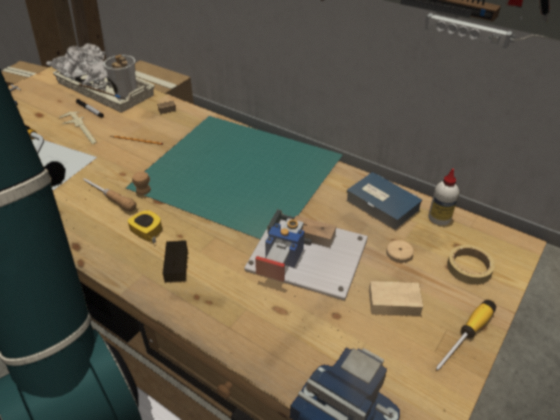

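The crop confirms it: the brown drilled block (crop 355,190) is in the jig's nest, short of the dark stop (crop 180,235). The black one is on the bench. Next I'll fit the jig pose.

```bash
cat > jig.py <<'E'
from h import *
from scipy.optimize import minimize
z=np.load('top1.npz'); C=z['C'];im=z['im'].astype(int)
reg=(C[...,0]>.42)&(C[...,0]<.75)&(C[...,1]>-.11)&(C[...,1]<.2)
m=reg&(C[...,2]>.004)
hsv=cv2.cvtColor(z['im'],cv2.COLOR_RGB2HSV)
grey=reg&(hsv[...,1]<60)&(hsv[...,2]>90)&(C[...,2]<.03)
grey=cv2.morphologyEx(grey.astype(np.uint8),cv2.MORPH_OPEN,np.ones((3,3)))>0
n,l,st,_=cv2.connectedComponentsWithStats(grey.astype(np.uint8)); k=1+np.argmax(st[1:,4]); 
q=C[grey][:,:2]*1000
r=cv2.minAreaRect(q.astype(np.float32)); print('plate',r, st[k,4])
yaw=np.deg2rad(r[2] if r[2]<45 else r[2]-90); Rm=np.array([[np.cos(yaw),-np.sin(yaw)],[np.sin(yaw),np.cos(yaw)]])
o=np.array(r[0])-Rm@[20.5,-45]; print('yaw',np.rad2deg(yaw),'origin',o)
def J(mask): return np.c_[(C[mask][:,:2]*1000-o)@Rm, C[mask][:,2]*1000]
h,s,v=hsv[...,0],hsv[...,1],hsv[...,2]
for n,mk in dict(red=reg&((h<8)|(h>172))&(s>150),blue=reg&(h>100)&(h<130)&(s>120),bush=reg&(h>10)&(h<30)&(s>120)&(C[...,2]>.055)&(C[...,2]<.075),pin=reg&(h>10)&(h<30)&(s>120)&(C[...,2]>.08),brown=reg&(C[...,2]>.034)&(C[...,2]<.048)&(s>70)&(h<25)).items():
    p=J(mk); print(n,len(p),'min',p.min(0).round(1),'2%',np.percentile(p,2,0).round(1),'98%',np.percentile(p,98,0).round(1),'mean',p.mean(0).round(1))
E
python3 jig.py
```

```text
plate ((600.9288940429688, 43.90650177001953), (193.96983337402344, 229.38865661621094), 13.634177207946777) 3935
yaw 13.634177207946777 origin [570.3990892   82.80612922]
red 151 min [-99.3 -80.8  -3.6] 2% [-99.2 -57.5   1.1] 98% [47.1 31.3 83.6] mean [-90.1  -1.8  70.1]
blue 502 min [-39.4 -38.2  10.5] 2% [-39.1 -32.9  29.9] 98% [20.8 34.5 82.8] mean [-10.9   1.9  72.3]
bush 52 min [-91.  -10.3  55.4] 2% [30.6 -9.7 56. ] 98% [52.2 11.3 69.7] mean [38.3  0.8 63.7]
pin 49 min [-89.6  -7.8  81.6] 2% [-20.5  -7.3  83. ] 98% [-3.5  8.9 91.7] mean [-11.9   0.8  87.5]
brown 732 min [-99.1 -88.3  34.1] 2% [ 47.5 -86.1  36.3] 98% [91.3  7.2 46. ] mean [ 69.5 -42.7  41.8]
```

Call:
servo_tool --plan '[{"rz":1,"grip":0},{"rz":1,"grip":0},{"rz":1,"grip":0},{"rz":1,"grip":0},{"rz":1,"grip":0},{"rz":1,"grip":0},{"rz":1,"grip":0},{"rz":1,"grip":0},{"rz":1,"grip":0},{"rz":1,"grip":0},{"rz":1,"grip":0},{"rz":0.06,"grip":0}]'

```text
invalid input
```

Call:
servo_tool --plan '[{"dx":-47,"dy":18,"grip":0},{"dx":-47,"dy":18,"grip":0},{"dx":-47,"dy":18,"grip":0},{"dx":-47,"dy":18,"grip":0},{"dx":-47,"dy":18,"grip":0},{"dx":-47,"dy":18,"grip":0},{"dx":-47,"dy":18,"grip":0},{"dx":-47,"dy":18,"grip":0},{"dx":-47,"dy":18,"grip":0},{"dx":-47,"dy":18,"grip":0},{"dx":-47,"dy":18,"grip":0},{"dx":0,"dy":0,"grip":0}]'

```text
invalid input
```

```bash
cat > st.py <<'E'
from h import *
def st():
    s=telemetry.state(); y=np.deg2rad(13.634); Rz=R.from_euler('z',y).as_matrix()
    p=np.array(s['ee_pos'])*1000-[570.4,82.8,0]; M=R.from_quat(s['ee_rot']).as_matrix()
    print('t',round(s['clock'],2),'jig',(Rz.T@p).round(1),'rot',(Rz.T@M).round(3).tolist(),'F jig',(Rz.T@np.array(s['force'])).round(1),'open',round(s['opening'],4),'q',np.round(s['joint_positions'],2))
if __name__=='__main__': st()
E
python3 st.py
```

```text
t 1.25 jig [-203.7  588.3  214.6] rot [[-0.822, 0.569, 0.0], [0.569, 0.822, 0.0], [-0.0, 0.0, -1.0]] F jig [-0.2  0.3 -0.6] open 0.0919 q [-1.25  0.47 -0.01  1.6   0.01  1.07 -0.06]
```

Call:
servo_tool --plan '[{"dx":0,"dy":0,"dz":0,"rx":0,"ry":0,"rz":1,"grip":0}]'

```text
clock: 1.38
ee_pos: [0.2338, 0.6065, 0.2146]
ee_rot: [0.227, 0.974, 0.0, -0.0]
force: [-1.1, 1.0, -0.8]
opening: 0.084
finger_force: 0.0
```

Call:
servo_tool --plan '[{"dx":0,"dy":0,"dz":0,"rx":0,"ry":0,"rz":1,"grip":0},{"dx":0,"dy":0,"dz":0,"rx":0,"ry":0,"rz":1,"grip":0},{"dx":0,"dy":0,"dz":0,"rx":0,"ry":0,"rz":1,"grip":0},{"dx":0,"dy":0,"dz":0,"rx":0,"ry":0,"rz":1,"grip":0},{"dx":0,"dy":0,"dz":0,"rx":0,"ry":0,"rz":1,"grip":0},{"dx":0,"dy":0,"dz":0,"rx":0,"ry":0,"rz":1,"grip":0},{"dx":0,"dy":0,"dz":0,"rx":0,"ry":0,"rz":1,"grip":0},{"dx":0,"dy":0,"dz":0,"rx":0,"ry":0,"rz":1,"grip":0},{"dx":0,"dy":0,"dz":0,"rx":0,"ry":0,"rz":1,"grip":0},{"dx":0,"dy":0,"dz":0,"rx":0,"ry":0,"rz":1,"grip":0},{"dx":0,"dy":0,"dz":0,"rx":0,"ry":0,"rz":0.06,"grip":0}]'

```text
clock: 2.75
ee_pos: [0.2337, 0.6065, 0.2145]
ee_rot: [0.618, 0.786, -0.0, 0.0]
force: [-0.3, 0.2, -0.5]
opening: 0.0005
finger_force: 0.0
```

```bash
python3 st.py
```

```text
t 2.75 jig [-203.8  588.4  214.5] rot [[-0.001, 1.0, 0.0], [1.0, 0.001, -0.0], [-0.0, 0.0, -1.0]] F jig [-0.2  0.3 -0.5] open 0.0005 q [-1.39  0.47  0.19  1.61 -0.1   1.07 -0.94]
```

Call:
servo_tool --plan '[{"dx":-20,"dy":8,"dz":0,"rx":0,"ry":0,"rz":0,"grip":0},{"dx":-45,"dy":18,"dz":0,"rx":0,"ry":0,"rz":0,"grip":0},{"dx":-45,"dy":18,"dz":0,"rx":0,"ry":0,"rz":0,"grip":0},{"dx":-45,"dy":18,"dz":0,"rx":0,"ry":0,"rz":0,"grip":0},{"dx":-45,"dy":18,"dz":0,"rx":0,"ry":0,"rz":0,"grip":0},{"dx":-45,"dy":18,"dz":0,"rx":0,"ry":0,"rz":0,"grip":0},{"dx":-45,"dy":18,"dz":0,"rx":0,"ry":0,"rz":0,"grip":0},{"dx":-45,"dy":18,"dz":0,"rx":0,"ry":0,"rz":0,"grip":0},{"dx":-45,"dy":18,"dz":0,"rx":0,"ry":0,"rz":0,"grip":0},{"dx":-45,"dy":18,"dz":0,"rx":0,"ry":0,"rz":0,"grip":0},{"dx":-45,"dy":18,"dz":0,"rx":0,"ry":0,"rz":0,"grip":0},{"dx":-20,"dy":8,"dz":0,"rx":0,"ry":0,"rz":0,"grip":0}]'

```text
clock: 4.25
ee_pos: [0.541, 0.1714, 0.2149]
ee_rot: [0.62, 0.785, -0.0, 0.001]
force: [0.5, 0.7, -0.1]
opening: 0.0004
finger_force: 0.0
```

```bash
python3 st.py
```

```text
t 4.25 jig [ -7.7  93.1 214.9] rot [[0.005, 1.0, 0.001], [1.0, -0.005, -0.001], [-0.001, 0.001, -1.0]] F jig [ 0.7  0.6 -0.1] open 0.0004 q [-0.69  0.34  0.4   1.83 -0.15  1.    0.  ]
```

Call:
servo_tool --plan '[{"dx":-43.5,"dy":15.5,"dz":0,"rx":0,"ry":0,"rz":0,"grip":0},{"dx":-43.5,"dy":15.5,"dz":0,"rx":0,"ry":0,"rz":0,"grip":0},{"dx":-43.5,"dy":15.5,"dz":0,"rx":0,"ry":0,"rz":0,"grip":0},{"dx":-43.5,"dy":15.5,"dz":0,"rx":0,"ry":0,"rz":0,"grip":0},{"dx":-30,"dy":10,"dz":0,"rx":0,"ry":0,"rz":0,"grip":0},{"dx":-14,"dy":6,"dz":0,"rx":0,"ry":0,"rz":0,"grip":0},{"dx":0,"dy":0,"dz":30,"rx":0,"ry":0,"rz":0,"grip":0},{"dx":0,"dy":0,"dz":40,"rx":0,"ry":0,"rz":0,"grip":0},{"dx":0,"dy":0,"dz":40,"rx":0,"ry":0,"rz":0,"grip":0},{"dx":0,"dy":0,"dz":20,"rx":0,"ry":0,"rz":0,"grip":0},{"dx":0,"dy":0,"dz":0,"rx":0,"ry":0,"rz":0,"grip":0}]'

```text
clock: 5.62
ee_pos: [0.6659, -0.0168, 0.0836]
ee_rot: [0.618, 0.786, -0.001, -0.001]
force: [0.7, 0.1, 0.3]
opening: 0.0002
finger_force: 0.0
```

```bash
python3 st.py
```

```text
t 5.62 jig [  69.3 -119.3   83.6] rot [[-0.0, 1.0, -0.002], [1.0, 0.0, 0.001], [0.001, -0.002, -1.0]] F jig [ 0.7 -0.1  0.3] open 0.0002 q [-0.3   0.66  0.39  1.67 -0.31  0.87  0.46]
```

Call:
servo_tool --plan '[{"dx":0,"dy":0,"dz":30,"rx":0,"ry":0,"rz":0,"grip":0},{"dx":0,"dy":0,"dz":20,"rx":0,"ry":0,"rz":0,"grip":0},{"dx":0,"dy":0,"dz":10,"rx":0,"ry":0,"rz":0,"grip":0},{"dx":8,"dy":0,"dz":0,"rx":0,"ry":0,"rz":0,"grip":0},{"dx":6,"dy":0,"dz":0,"rx":0,"ry":0,"rz":0,"grip":0},{"dx":5,"dy":0,"dz":0,"rx":0,"ry":0,"rz":0,"grip":0},{"dx":5,"dy":0,"dz":0,"rx":0,"ry":0,"rz":0,"grip":0},{"dx":5,"dy":0,"dz":0,"rx":0,"ry":0,"rz":0,"grip":0},{"dx":5,"dy":0,"dz":0,"rx":0,"ry":0,"rz":0,"grip":0}]'

```text
clock: 6.75
ee_pos: [0.6589, 0.016, 0.0248]
ee_rot: [0.618, 0.786, 0.0, 0.0]
force: [0.4, -1.6, 1.3]
opening: 0.0004
finger_force: 0.5
```

```bash
python3 st.py
```

```text
t 6.75 jig [ 70.3 -85.8  24.8] rot [[0.0, 1.0, 0.0], [1.0, -0.0, -0.0], [-0.0, 0.0, -1.0]] F jig [-0.  -1.6  1.3] open 0.0004 q [-0.33  0.73  0.36  1.71 -0.35  0.77  0.44]
```

Contact has begun, so I'll keep pushing slowly up to just short of the stop.

Call:
servo_tool --plan '[{"dx":4,"dy":0,"dz":0,"rx":0,"ry":0,"rz":0,"grip":0},{"dx":4,"dy":0,"dz":0,"rx":0,"ry":0,"rz":0,"grip":0},{"dx":4,"dy":0,"dz":0,"rx":0,"ry":0,"rz":0,"grip":0},{"dx":4,"dy":0,"dz":0,"rx":0,"ry":0,"rz":0,"grip":0},{"dx":3,"dy":0,"dz":0,"rx":0,"ry":0,"rz":0,"grip":0},{"dx":2,"dy":0,"dz":0,"rx":0,"ry":0,"rz":0,"grip":0}]'

```text
clock: 7.5
ee_pos: [0.6538, 0.0367, 0.0245]
ee_rot: [0.618, 0.786, -0.0, -0.0]
force: [0.8, -0.2, 0.6]
opening: 0.0004
finger_force: 0.5
```

```bash
python3 st.py
```

```text
t 7.5 jig [ 70.1 -64.5  24.5] rot [[0.0, 1.0, -0.0], [1.0, -0.0, 0.0], [0.0, -0.0, -1.0]] F jig [ 0.8 -0.4  0.6] open 0.0004 q [-0.36  0.72  0.36  1.72 -0.35  0.76  0.41]
```

Call:
servo_tool --plan '[{"dx":1.5,"dy":0,"dz":0,"rx":0,"ry":0,"rz":0,"grip":0},{"dx":1.5,"dy":0,"dz":0,"rx":0,"ry":0,"rz":0,"grip":0},{"dx":1,"dy":0,"dz":0,"rx":0,"ry":0,"rz":0,"grip":0},{"dx":1,"dy":0,"dz":0,"rx":0,"ry":0,"rz":0,"grip":0}]'

```text
clock: 8.0
ee_pos: [0.6526, 0.0413, 0.0246]
ee_rot: [0.618, 0.786, 0.0, -0.0]
force: [-0.3, -0.9, -0.1]
opening: 0.0004
finger_force: 0.4
```

```bash
python3 st.py
```

```text
t 8.0 jig [ 70.1 -59.7  24.6] rot [[0.0, 1.0, -0.0], [1.0, -0.0, 0.0], [0.0, -0.0, -1.0]] F jig [-0.5 -0.8 -0.1] open 0.0004 q [-0.37  0.72  0.36  1.72 -0.35  0.76  0.4 ]
```

Call:
servo_tool --plan '[{"dx":1,"dy":0,"dz":0,"rx":0,"ry":0,"rz":0,"grip":0},{"dx":1,"dy":0,"dz":0,"rx":0,"ry":0,"rz":0,"grip":0}]'

```text
clock: 8.25
ee_pos: [0.6522, 0.0425, 0.0246]
ee_rot: [0.618, 0.786, -0.0, 0.0]
force: [0.8, -3.6, 0.4]
opening: 0.0004
finger_force: 1.7
```

```bash
python3 st.py
```

```text
t 8.25 jig [ 70.  -58.5  24.6] rot [[0.001, 1.0, -0.0], [1.0, -0.001, -0.001], [-0.001, -0.0, -1.0]] F jig [-0.1 -3.7  0.4] open 0.0004 q [-0.37  0.72  0.36  1.72 -0.35  0.76  0.4 ]
```

Call:
servo_tool --plan '[{"dx":1,"dy":0,"dz":0,"rx":0,"ry":0,"rz":0,"grip":0},{"dx":1,"dy":0,"dz":0,"rx":0,"ry":0,"rz":0,"grip":0},{"dx":0,"dy":0,"dz":0,"rx":0,"ry":0,"rz":0,"grip":0}]'

```text
clock: 8.62
ee_pos: [0.6522, 0.0425, 0.0247]
ee_rot: [0.619, 0.786, -0.001, 0.001]
force: [1.4, -6.5, -0.5]
opening: 0.0003
finger_force: 3.2
```

```bash
python3 st.py
```

```text
t 8.62 jig [ 70.  -58.4  24.7] rot [[0.002, 1.0, 0.0], [1.0, -0.002, -0.003], [-0.003, 0.0, -1.0]] F jig [-0.1 -6.7 -0.5] open 0.0003 q [-0.38  0.72  0.36  1.73 -0.35  0.76  0.39]
```

The block is at the stop: the force rose to 6.7 N with no further travel. Next I'll back off, lift and go over to the pad.

Call:
servo_tool --plan '[{"dx":-6,"dy":0,"dz":0,"rx":0,"ry":0,"rz":0,"grip":0},{"dx":-16,"dy":0,"dz":0,"rx":0,"ry":0,"rz":0,"grip":0},{"dx":0,"dy":0,"dz":-40,"rx":0,"ry":0,"rz":0,"grip":0},{"dx":0,"dy":0,"dz":-45,"rx":0,"ry":0,"rz":0,"grip":0},{"dx":0,"dy":0,"dz":-30,"rx":0,"ry":0,"rz":0,"grip":0},{"dx":10,"dy":-30,"dz":0,"rx":0,"ry":0,"rz":0,"grip":0},{"dx":15,"dy":-40,"dz":0,"rx":0,"ry":0,"rz":0,"grip":0},{"dx":15,"dy":-40,"dz":0,"rx":0,"ry":0,"rz":0,"grip":0},{"dx":15,"dy":-40,"dz":0,"rx":0,"ry":0,"rz":0,"grip":0},{"dx":15,"dy":-40,"dz":0,"rx":0,"ry":0,"rz":0,"grip":0},{"dx":9,"dy":-24,"dz":0,"rx":0,"ry":0,"rz":0,"grip":0},{"dx":0,"dy":0,"dz":0,"rx":0,"ry":0,"rz":0,"grip":0}]'

```text
clock: 10.12
ee_pos: [0.4291, 0.0503, 0.1398]
ee_rot: [0.618, 0.786, 0.0, -0.001]
force: [0.5, -0.0, -0.5]
opening: 0.0006
finger_force: 0.0
```

```bash
python3 st.py; sed 's/top1/top2/' jig.py > jig2.py
python3 - <<'E'
from h import *
p=read_camera('top'); np.savez('top2.npz',C=cloud(p),im=p['image'])
a=cv2.cvtColor(p['image'][150:290,230:410],cv2.COLOR_RGB2BGR); cv2.imwrite('pics/topc2.png',cv2.resize(a,None,fx=4.2,fy=4.2,interpolation=2))
E
```

```text
t 10.12 jig [-145.     1.7  139.8] rot [[-0.0, 1.0, -0.0], [1.0, 0.0, 0.001], [0.001, -0.0, -1.0]] F jig [ 0.5 -0.1 -0.5] open 0.0006 q [-0.6   0.21  0.45  2.2  -0.14  0.75  0.19]
```

View pics/topc2.png

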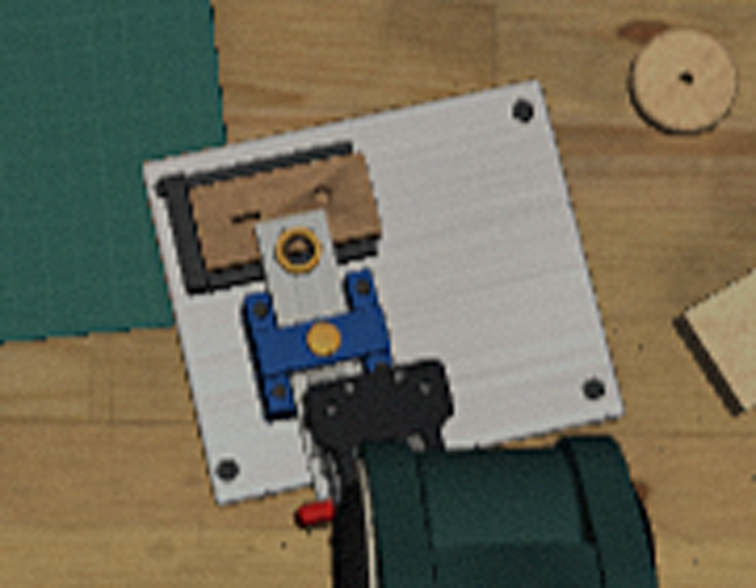

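The view shows the block flush against the dark end stop (crop 195,225) with the slide still home. Now down to the pad.

Call:
servo_tool --plan '[{"dx":0,"dy":0,"dz":30,"rx":0,"ry":0,"rz":0,"grip":0},{"dx":0,"dy":0,"dz":30,"rx":0,"ry":0,"rz":0,"grip":0},{"dx":0,"dy":0,"dz":25,"rx":0,"ry":0,"rz":0,"grip":0},{"dx":0,"dy":0,"dz":10,"rx":0,"ry":0,"rz":0,"grip":0},{"dx":0,"dy":8,"dz":0,"rx":0,"ry":0,"rz":0,"grip":0},{"dx":0,"dy":8,"dz":0,"rx":0,"ry":0,"rz":0,"grip":0},{"dx":0,"dy":4,"dz":0,"rx":0,"ry":0,"rz":0,"grip":0}]'

```text
clock: 11.05
ee_pos: [0.4514, 0.0553, 0.0454]
ee_rot: [0.618, 0.786, 0.001, 0.001]
force: [0.3, 0.4, -0.2]
opening: 0.0005
finger_force: 0.0
```

```bash
python3 st.py
```

```text
t 11.05 jig [-122.1    1.3   45.4] rot [[0.0, 1.0, 0.002], [1.0, -0.0, 0.0], [0.0, 0.002, -1.0]] F jig [ 0.4  0.3 -0.2] open 0.0005 q [-0.51  0.43  0.37  2.21 -0.3   0.54  0.33]
```

Call:
servo_tool --plan '[{"dx":0,"dy":4,"dz":0,"rx":0,"ry":0,"rz":0,"grip":0},{"dx":0,"dy":5,"dz":0,"rx":0,"ry":0,"rz":0,"grip":0},{"dx":0,"dy":5,"dz":0,"rx":0,"ry":0,"rz":0,"grip":0},{"dx":0,"dy":5,"dz":0,"rx":0,"ry":0,"rz":0,"grip":0},{"dx":0,"dy":5,"dz":0,"rx":0,"ry":0,"rz":0,"grip":0},{"dx":0,"dy":5,"dz":0,"rx":0,"ry":0,"rz":0,"grip":0},{"dx":0,"dy":5,"dz":0,"rx":0,"ry":0,"rz":0,"grip":0},{"dx":0,"dy":5,"dz":0,"rx":0,"ry":0,"rz":0,"grip":0},{"dx":0,"dy":4,"dz":0,"rx":0,"ry":0,"rz":0,"grip":0}]'

```text
clock: 12.18
ee_pos: [0.4897, 0.0647, 0.0442]
ee_rot: [0.618, 0.786, -0.001, -0.002]
force: [-6.5, -1.9, 5.0]
opening: 0.0002
finger_force: 3.6
```

```bash
python3 st.py
```

```text
t 12.18 jig [-82.7   1.4  44.2] rot [[0.0, 1.0, -0.004], [1.0, -0.0, 0.001], [0.001, -0.004, -1.0]] F jig [-6.8 -0.3  5. ] open 0.0002 q [-0.5   0.49  0.37  2.11 -0.31  0.6   0.32]
```

Call:
servo_tool --plan '[{"dx":0,"dy":3,"dz":0,"rx":0,"ry":0,"rz":0,"grip":0},{"dx":0,"dy":3,"dz":0,"rx":0,"ry":0,"rz":0,"grip":0},{"dx":0,"dy":3,"dz":0,"rx":0,"ry":0,"rz":0,"grip":0},{"dx":0,"dy":2,"dz":0,"rx":0,"ry":0,"rz":0,"grip":0}]'

```text
clock: 12.68
ee_pos: [0.5001, 0.0673, 0.0442]
ee_rot: [0.618, 0.786, -0.002, -0.002]
force: [-7.2, -1.2, 6.2]
opening: 0.0005
finger_force: 3.9
```

```bash
python3 st.py
```

```text
t 12.68 jig [-72.    1.5  44.2] rot [[0.0, 1.0, -0.005], [1.0, -0.0, 0.001], [0.001, -0.005, -1.0]] F jig [-7.2  0.5  6.2] open 0.0005 q [-0.5   0.5   0.37  2.09 -0.31  0.61  0.32]
```

Call:
servo_tool --plan '[{"dx":0,"dy":1.5,"dz":0,"rx":0,"ry":0,"rz":0,"grip":0},{"dx":0,"dy":1.5,"dz":0,"rx":0,"ry":0,"rz":0,"grip":0}]'

```text
clock: 12.92
ee_pos: [0.5018, 0.0677, 0.0441]
ee_rot: [0.618, 0.786, -0.002, -0.003]
force: [-12.2, -3.0, 12.2]
opening: 0.0002
finger_force: 6.8
```

```bash
python3 st.py
```

```text
t 12.93 jig [-70.2   1.5  44.1] rot [[0.0, 1.0, -0.007], [1.0, -0.0, 0.001], [0.001, -0.007, -1.0]] F jig [-12.5  -0.   12.2] open 0.0002 q [-0.5   0.51  0.37  2.08 -0.31  0.61  0.32]
```

Call:
servo_tool --plan '[{"dx":0,"dy":1.5,"dz":0,"rx":0,"ry":0,"rz":0,"grip":0},{"dx":0,"dy":0.5,"dz":0,"rx":0,"ry":0,"rz":0,"grip":0}]'

```text
clock: 13.18
ee_pos: [0.5018, 0.0677, 0.0441]
ee_rot: [0.618, 0.786, -0.004, -0.004]
force: [-16.1, -4.5, 15.9]
opening: 0.0005
finger_force: 9.0
```

```bash
python3 st.py
```

```text
t 13.18 jig [-70.3   1.5  44.1] rot [[0.001, 1.0, -0.011], [1.0, -0.001, 0.002], [0.002, -0.011, -1.0]] F jig [-16.7  -0.5  15.9] open 0.0005 q [-0.5   0.51  0.37  2.08 -0.31  0.62  0.32]
```

It's at the hard stop: the force rose with no travel. Now I'll let it go and clear out upwards.

Call:
servo_tool --plan '[{"dx":0,"dy":-6,"dz":0,"rx":0,"ry":0,"rz":0,"grip":0},{"dx":0,"dy":-10,"dz":0,"rx":0,"ry":0,"rz":0,"grip":0},{"dx":0,"dy":-20,"dz":0,"rx":0,"ry":0,"rz":0,"grip":0},{"dx":0,"dy":-20,"dz":0,"rx":0,"ry":0,"rz":0,"grip":0},{"dx":0,"dy":-14,"dz":0,"rx":0,"ry":0,"rz":0,"grip":0},{"dx":0,"dy":0,"dz":-30,"rx":0,"ry":0,"rz":0,"grip":0},{"dx":0,"dy":0,"dz":-40,"rx":0,"ry":0,"rz":0,"grip":0},{"dx":0,"dy":0,"dz":-30,"rx":0,"ry":0,"rz":0,"grip":0},{"dx":40,"dy":0,"dz":0,"rx":0,"ry":0,"rz":0,"grip":0},{"dx":40,"dy":0,"dz":0,"rx":0,"ry":0,"rz":0,"grip":0},{"dx":40,"dy":0,"dz":0,"rx":0,"ry":0,"rz":0,"grip":0},{"dx":20,"dy":0,"dz":0,"rx":0,"ry":0,"rz":0,"grip":0}]'

```text
clock: 14.68
ee_pos: [0.4061, 0.1909, 0.1449]
ee_rot: [0.617, 0.787, 0.001, 0.0]
force: [0.8, -0.6, 0.2]
opening: 0.0005
finger_force: 0.0
```

```bash
python3 st.py
python3 - <<'E'
from h import *
p=read_camera('top'); np.savez('top2.npz',C=cloud(p),im=p['image'])
a=cv2.cvtColor(p['image'][150:290,230:410],cv2.COLOR_RGB2BGR); cv2.imwrite('pics/topc3.png',cv2.resize(a,None,fx=4.2,fy=4.2,interpolation=2))
E
sed -e 's/top1/top2/' -e "s/^yaw=.*/yaw=np.deg2rad(13.634); Rm=np.array([[np.cos(yaw),-np.sin(yaw)],[np.sin(yaw),np.cos(yaw)]])/" -e "s/^o=.*/o=np.array([570.4,82.8])/" jig.py > jig2.py; python3 jig2.py
```

```text
t 14.68 jig [-134.2  143.8  144.9] rot [[-0.003, 1.0, 0.002], [1.0, 0.003, 0.001], [0.001, 0.002, -1.0]] F jig [ 0.7 -0.8  0.2] open 0.0005 q [-0.86  0.23  0.39  2.16 -0.12  0.77 -0.15]
plate ((600.788818359375, 43.487579345703125), (194.78787231445312, 230.04275512695312), 13.562102317810059) 4284
red 152 min [-71.9 -47.3  11. ] 2% [-71.7 -30.4  16.9] 98% [44.1 30.9 83.5] mean [-65.4   0.5  71.9]
blue 513 min [-131.1  -37.7    8.4] 2% [-47.3 -32.9  38.7] 98% [ 20.8  92.9 274.9] mean [-13.    4.8  81.6]
bush 55 min [ 58.1 -11.8  55.2] 2% [ 58.3 -11.3  55.9] 98% [79.3 10.8 68.3] mean [68.6 -0.1 63. ]
pin 55 min [-128.4   -8.    84.1] 2% [-120.3   -7.2   84.3] 98% [ -2.7 101.8 491.3] mean [-21.8  12.9 135.1]
brown 532 min [-71.8 -48.5  34.7] 2% [ 46.2 -47.2  37.1] 98% [90.9 47.8 46.4] mean [66.2  1.5 42. ]
```

View pics/topc3.png

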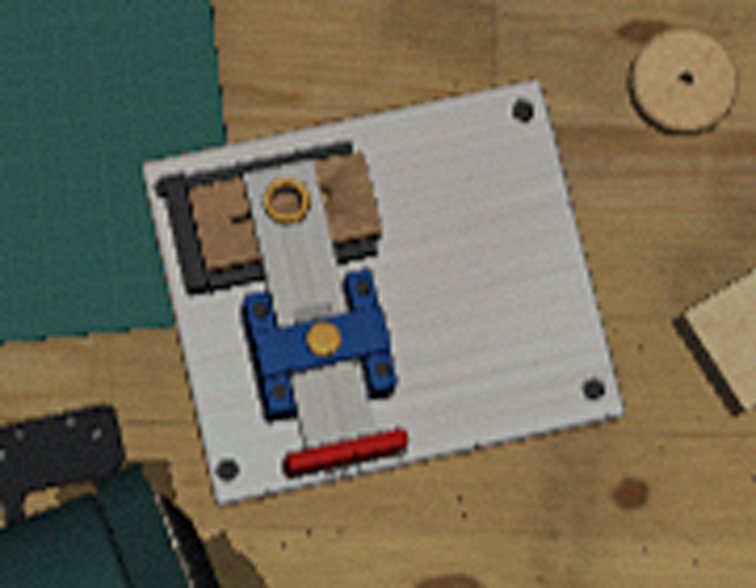

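The slide is latched: the pad face is at -72 mm, 28 mm of travel, and the bush is over the nest at x ≈ 69, y ≈ 0 mm. The block is home, with its free end at y -48, and the arm is clear of everything.

```bash
python3 -c "
from h import *
print(job.finish_job())"
```

```text
the job is handed in; nothing more can be done
None
```

The job is handed in at about 15 s: the block sits against the end stop, the slide is latched at the middle with the bush over the block, and the arm stayed clear of the tape measure, wheel and sanding block.

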